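# Park the board holder's lock pin in the rack notch

## Task

Unlock the circuit-board holder: draw the lock pin (the one with a round collar and a tall round grip) straight up out of its post and park it in the notch in the end of the screwdriver rack, hanging upright with its collar resting on the rack. Set it down on its collar before letting go, and leave the square-headed pin in its hole.

Things in the scene. Friction and masses are not known exactly. Their poses are not given: they have to be found in the camera images.
- lock_pin: Upright steel pin, 0.14 to 0.28 kg: shank 14 mm diameter, 50 mm down; collar disc 48 mm diameter, 6 mm thick; dark round grip 22 mm diameter, from 6 to 56 mm above the origin. Origin on the axis at the collar's underside, z up along the grip. Stands loose in the bore of one of the holder's two posts (left or right), collar lying on the post top. Its yaw means nothing.
- stop_pin: Bystander pin in the other post: same shank, but a low square head 30 x 30 mm, 16 mm tall, and no collar. Origin on the axis at the underside of the head. Stays where it is.
- holder: Board holder, fixed: dark base 130 (x) x 200 (y) x 10 mm, green circuit board lying flat 44 mm above the bench, and at y = +75 and -75 mm, x = 0, an aluminium post 44 x 44 mm, top 64 mm above the bench, with an upright bore 17 mm in diameter, 54 mm deep. Origin: centre of the base's underside, on the bench, z up.
- notch (a point): Notch in the fixed black screwdriver rack: U cut-out through its 12 mm deck, 26 mm wide (x), 48 mm long (y), open above, below (to the bench) and at the rack's end, towards +y. This point: middle of the notch at the deck's top, 80 mm above the bench, 24 mm from either end; z up. Rack extends 275 mm from here to -y; driver handles on it, to 60 mm tall, begin 120 mm away.
There are look-alikes about, which are no part of the job. Of the things that look like the holder, the smaller one is meant.

How it is judged:
On the way, in this order (a step that is already met when the one before it is completed fails the run):
1. the lock pin is drawn up out of its post (z of lock_pin in the frame of holder above 0.108 m), for 0.1 s.
2. the lock pin is set down in the notch while still held (horizontal distance between lock_pin and notch below 0.022 m and z of lock_pin in the frame of notch between -0.005 and 0.012 m and contact force between lock_pin and the fingers above 0.5 N), for 0.1 s.
At the end, for the whole second after the job is handed in: The lock pin hangs at rest in the notch: its axis within 22 mm of the notch's middle, the underside of its collar within 5 mm of the deck's top face, upright within 10 degrees; the square-headed pin is within 12 mm of where it started (horizontal distance between lock_pin and notch below 0.022 m and z of lock_pin in the frame of notch between -0.005 and 0.005 m and angle between lock_pin's own z axis and vertical below 0.17 rad and linear speed of lock_pin below 0.02 m/s and distance of stop_pin from where it was at the start of the episode below 0.012 m); the robot touches nothing.
It fails at once if the square-headed pin is moved by more than 12 mm (distance of stop_pin from where it was at the start of the episode above 0.012 m).
It also fails if it takes over 42 s, if anything falls off the work surface, if the arm or the gripper's body presses on something with over 40 N, if the wrist force passes 120 N, or if a joint passes its speed limit or range.

## Robot

A 6-joint arm with a two-finger parallel gripper is mounted at the origin on the work surface. World frame = base frame: x ahead of the robot, y to its left, z up, the work surface at z = 0. Lengths are in m, angles in rad, forces in N, time in s.
With the tool pointing down it reaches from about 0.15 to 0.775 m from the base axis. Payload 6.1 kg.
Tool frame: the origin (TCP) lies between the finger pads; the fingertips stand 25 mm ahead of it and the grasp point (between the pads) lies 6 mm ahead of it; z points along the fingers, y is the direction in which the jaws open and shut (so a half turn about z gives the same grasp; the last joint's range is limited). The gripper opens to 85 mm and grips with 20 to 120 N. Pads are 22 mm wide; open, the fingers measure 114 mm over their backs; the gripper's body (76 mm by 85 mm) begins 54 mm behind the grasp point. The pads swing forward as they close: fully open they stand 13 mm farther back than shut.
Start: joints at [-1.293, 0.126, -0.04, 1.405, 0, 1.571], TCP at [0.144, -0.505, 0.256] pointing down, gripper open.
Joint ranges: [-2.72, 2.72], [-0.95, 1.95], [-1.27, 1.35], [-1.78, 2.02], [-1.46, 1.47], [-3.14, 3.14]. Speed limits (rad/s): [2.39, 2.39, 3.01, 3.14, 3.14, 3.14].

## Interface

Orientations are given as a unit quaternion [w, x, y, z].
In Python, from rig import robot gives the robot as it stands.
- The arm moves only by the tool arm_command, never from a script. Its argument "commands" is a list of rows, each a list of 3 entries, a list of its own where there are three numbers: the shift along the world's x, y, z in mm, then the turn about the world's z in degrees, then the closure, from 0 (fully open) to 1 (shut). A call has 1 to 12 rows; each row shifts and turns the pose as measured when the row begins; what a row does not reach is not made up. A row lasts 1/10 s, in which the tool goes at most 50 mm and 8.59 degrees, less where a joint would pass 70% of its speed; a pose out of reach is approached as far as the arm can. A call is refused whole if a number of a shift passes 50 or a number of a turn 8.59, either way. A call with a gripper value outside its range is refused whole. The fingers move at their own pace and stop on an object; the grip force is fixed at half the most. Time passes only in rows, so rows that do not move let the fingers close. It gives the time, the measured TCP pose, the force and the opening at its end, in the units of the state.
- robot.state(): the state, without advancing time (a new reading comes with each control period).
- robot.capture(name): name is "scene" or "top"; returns (picture, depth): 420x560x3 uint8, blue, green, red; 420x560 float32, m along the optical axis (not along the pixel's ray), 0 where there is no reading.
- robot.calibration(name): a dict with "fx", "fy", "cx", "cy" (pixels), "T" (4x4, takes a point from camera to world coordinates). Camera axes: x right, y up, looking along -z (the intrinsics and any distortion apply to the point x, -y, -z); pixel columns grow to the right and rows downward; lengths in m; the calibration is good to about 2 mm. A picture is of the moment at which its call begins. calibration takes no time and is no camera call.
- robot.sign_off(): hands the job in, once; it reports no verdict.
The state is a dict: "t": time; "q": joint angles; "qd": joint speeds; "tau": joint torques, N m; "tcp_pos": TCP position; "tcp_rot": TCP orientation; "wrist_force": force on the tool from outside, world axes, zero at the start; "torque": the same for the moment, N m; "width": opening from 0.0 (shut) to 1.0 (fully open).
Only numpy, scipy, OpenCV 4.12 (cv2) and the standard library are available. Lean on these libraries where they do the work, as an engineer would, in place of code of your own. Each camera call takes 0.05 s, during which the arm holds its last target. There are 200 camera calls.

## Working session

There is one attempt and no reset: what is moved stays moved. The work goes in short steps, Python scripts to look and compute and a tool call to move; the robot and the scene stay as the last step left them, time stands still between calls to the robot, and variables do not carry over. Pictures are saved under pics/ and viewed, about 8 in all and at most 12, crops included, and the job is handed in when it is done.

Besides the shell and the picture viewer there is one more tool, called after "Call:" as name(argument=value, ...) on one line, values as JSON. arm_command: Moves the arm, as the interface text tells. Its arguments: {"type":"object","properties":{"commands":{"type":"array","items":{"type":"array"}}},"required":["commands"]}

```bash
mkdir -p pics; cat > h.py <<'E'
import numpy as np, cv2
from rig import robot
def grab(n,tag):
    p,d=robot.capture(n); cv2.imwrite(f'pics/{tag}.png',p); np.save(f'pics/{tag}.npy',d); return p,d
def pt(n,d,u,v,z=None):
    c=robot.calibration(n);T=np.array(c['T'])
    r=np.array([(u-c['cx'])/c['fx'],-(v-c['cy'])/c['fy'],-1.])
    if z is None:
        w=d[int(v)-1:int(v)+2,int(u)-1:int(u)+2]; s=np.median(w[w>0]) if (w>0).any() else 0
    else:
        R=T[:3,:3]@r; s=(z-T[2,3])/R[2]
    return (T@np.r_[r*s,1])[:3].round(4)
E
python3 - <<'E'
from h import *
for n in('scene','top'):
    grab(n,n+'0'); c=robot.calibration(n); print({k:np.round(v,3).tolist() for k,v in c.items()})
a=cv2.imread('pics/scene0.png');b=cv2.imread('pics/top0.png')
print(robot.state())
E
```

```text
{'fx': 413.087, 'fy': 413.087, 'cx': 275.718, 'cy': 212.589, 'T': [[-0.882, -0.307, 0.357, 0.729], [0.471, -0.607, 0.641, 0.607], [0.019, 0.733, 0.68, 0.681], [0.0, 0.0, 0.0, 1.0]]}
{'fx': 396.113, 'fy': 396.113, 'cx': 275.445, 'cy': 204.553, 'T': [[0.02, 0.993, -0.115, 0.314], [-1.0, 0.017, -0.025, 0.017], [-0.023, 0.115, 0.993, 1.026], [0.0, 0.0, 0.0, 1.0]]}
{'t': 0.1, 'q': array([-1.29303189e+00,  1.26352434e-01, -4.04758144e-02,  1.40539462e+00,
        1.78811590e-05,  1.57079871e+00]), 'qd': array([ 0.00065158, -0.00169837,  0.00296476, -0.00011868, -0.00035116,
        0.00072017]), 'tau': array([-1.75327194e-03, -4.36909139e+01,  3.53600192e+01,  1.38213619e-02,
       -1.37121892e-04,  2.53454226e-05]), 'tcp_pos': array([ 0.14387683, -0.50457353,  0.25560341]), 'tcp_rot': array([-7.07640745e-04,  9.90371270e-01,  1.38434963e-01, -8.98888618e-05]), 'wrist_force': array([-0.45538323, -0.93272216,  1.19208161]), 'torque': array([ 0.00606035, -0.04760572, -0.05986489]), 'width': 0.9992761586201965}
```

View pics/scene0.png

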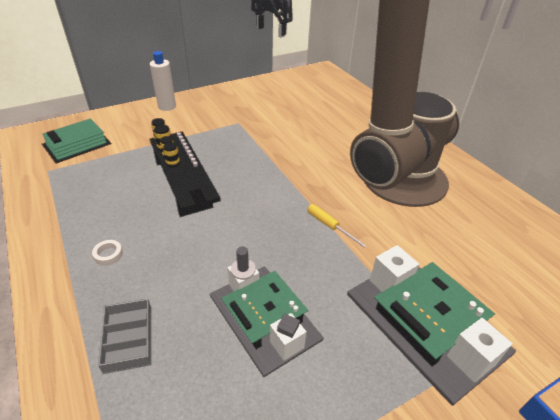

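View pics/top0.png

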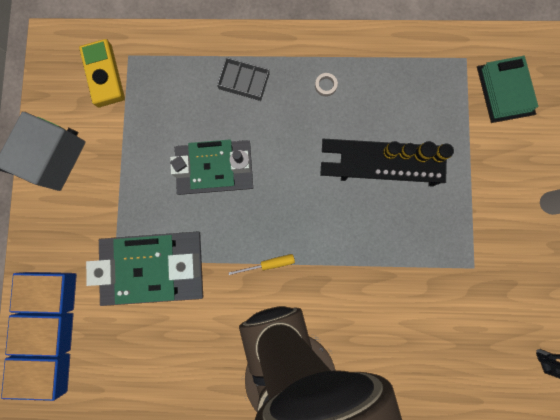

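The top view shows the small holder at (212,167), with the round-grip pin at (238,157) and the square pin at (179,165). The rack's notch is at (333,158), opening to the left (+y). 
Possible mix-ups:
- **Holders:** the small one at (212,167) against the large empty one at (150,268). I choose the small one.
- **Pins:** the round grip at (238,157) against the square head at (179,165). I choose the round one.
- **Other:** the driver handles at (395–445,150) and the ring at (326,84) are not part of the job.

Next is one close crop from both views.

```bash
python3 - <<'E'
from h import *
a=cv2.imread('pics/scene0.png');b=cv2.imread('pics/top0.png')
f=lambda i,x,y,w,h:cv2.resize(i[y:y+h,x:x+w],(400,300),interpolation=cv2.INTER_CUBIC)
cv2.imwrite('pics/c0.png',np.vstack([np.hstack([f(a,200,235,80,60),f(b,205,130,80,60)]),np.hstack([f(a,150,160,80,60),f(b,310,130,80,60)])]))
E
```

```text
(no output)
```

View pics/c0.png

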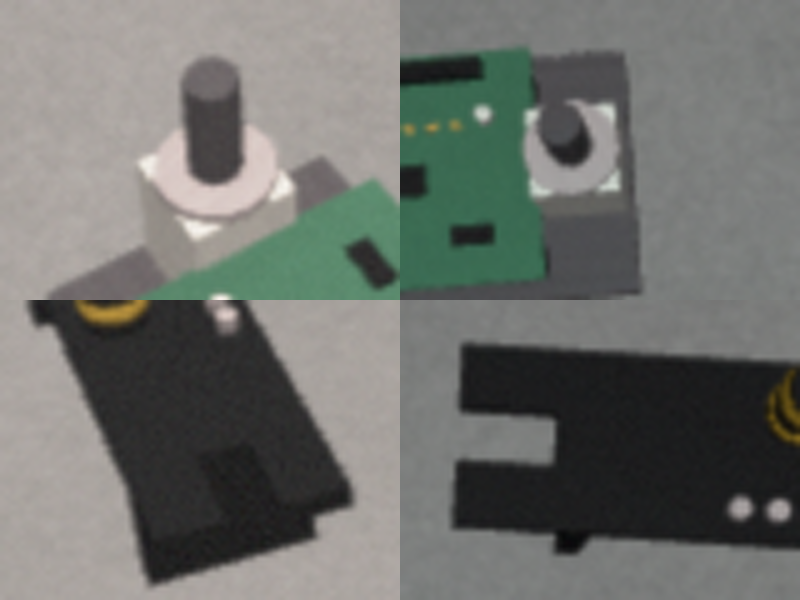

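```bash
cat >> h.py <<'E'
def ray(n,u,v):
    c=robot.calibration(n);T=np.array(c['T'])
    return T[:3,3],T[:3,:3]@np.array([(u-c['cx'])/c['fx'],-(v-c['cy'])/c['fy'],-1.])
def tri(a,b):
    (o,r),(p,s)=ray('scene',*a),ray('top',*b)
    k=np.linalg.lstsq(np.c_[r,-s],p-o,rcond=None)[0]
    return ((o+k[0]*r+p+k[1]*s)/2).round(4),np.linalg.norm(o+k[0]*r-p-k[1]*s).round(4)
E
python3 - <<'E'
from h import *
D={n:np.load(f'pics/{n}0.npy') for n in('scene','top')}
for nm,s,t,z in [('grip top',(242,250.6),(237,155),.12),('collar',(243.2,269),(239.4,159.4),.07),('notch mid',(197.2,196.5),(331.3,157.7),.08)]:
    print(nm,tri(s,t),pt('scene',0,*s,z),pt('top',0,*t,z))
print('depth grip',pt('scene',D['scene'],242,251),pt('top',D['top'],237,155),'deck',pt('top',D['top'],350,157),pt('top',D['top'],331,147),pt('top',D['top'],331,168),'collar',pt('scene',D['scene'],243,272),pt('top',D['top'],241,164))
for t in [(322,152.2),(321.2,162.4),(341.2,153.4),(340.8,162.8),(322.2,138.8),(320.6,175.4)]: print('notch',t,pt('top',0,*t,.08))
for t in [(231,152),(248,151),(248.6,168)]: print('post',pt('top',0,*t,.064))
print('stop',pt('top',0,179,165,.08))
E
```

```text
grip top (array([0.5352, 0.1337, 0.1137]), np.float64(0.0019)) [0.5366 0.1396 0.12  ] [0.5346 0.1324 0.12  ]
collar (array([0.536 , 0.1343, 0.0622]), np.float64(0.0036)) [0.537  0.1414 0.07  ] [0.5357 0.1325 0.07  ]
notch mid (array([ 0.5424, -0.0931,  0.0733]), np.float64(0.0003)) [ 0.5443 -0.0853  0.08  ] [ 0.5409 -0.0924  0.08  ]
depth grip [0.5372 0.1409 0.1206] [0.5345 0.1324 0.1202] deck [ 0.5431 -0.1375  0.0808] [ 0.5673 -0.0915  0.0808] [ 0.5154 -0.0918  0.0799] collar [0.5404 0.148  0.0703] [0.5242 0.1282 0.0699]
notch (322, 152.2) [ 0.5542 -0.0698  0.08  ]
notch (321.2, 162.4) [ 0.5289 -0.068   0.08  ]
notch (341.2, 153.4) [ 0.5519 -0.1164  0.08  ]
notch (340.8, 162.8) [ 0.5286 -0.1154  0.08  ]
notch (322.2, 138.8) [ 0.5877 -0.0701  0.08  ]
notch (320.6, 175.4) [ 0.4968 -0.0668  0.08  ]
post [0.5556 0.1548 0.064 ]
post [0.5587 0.1124 0.064 ]
post [0.5157 0.1097 0.064 ]
stop [0.5173 0.279  0.08  ]
```

Call:
arm_command(commands=[[[22,36,0],6,0],[[22,36,0],6,0],[[22,36,0],6,0],[[22,36,0],6,0],[[22,36,0],6,0],[[22,36,0],6,0],[[22,36,0],6,0],[[22,36,0],6,0],[[22,36,0],6,0],[[22,36,0],6,0],[[22,36,0],6,0],[[22,36,0],6,0]])

```text
t: 1.3
tcp_pos: [0.41, -0.0576, 0.2505]
tcp_rot: [-0.002, 0.706, 0.708, -0.002]
wrist_force: [1.0, -0.5, 0.1]
width: 0.999
```

Yaw is now 90°, so the jaws lie along x. Remaining shift to the pin: (+125, +190).

Call:
arm_command(commands=[[[25,36,0],0,0],[[25,36,0],0,0],[[25,36,0],0,0],[[25,36,0],0,0],[[22,36,0],0,0],[[3,6,-20],0,0],[[0,0,-20],0,0],[[0,0,0],0,0]])

```text
t: 2.1
tcp_pos: [0.5398, 0.1439, 0.2053]
tcp_rot: [-0.003, 0.702, 0.713, -0.004]
wrist_force: [-0.3, -0.4, 0.3]
width: 0.998
```

```bash
python3 - <<'E'
from h import *
a,_=grab('scene','s1');b,_=grab('top','t1')
s=robot.state();print(s['tcp_pos'],s['q'],s['width'])
f=lambda i,x,y,w,h:cv2.resize(i[y:y+h,x:x+w],(400,400),interpolation=cv2.INTER_CUBIC)
cv2.imwrite('pics/c1.png',np.hstack([f(a,180,180,120,120),f(b,180,100,120,120)]))
E
```

```text
[0.54050019 0.14348639 0.20805765] [ 0.25855959  0.19946693 -0.05746604  1.3206287   0.00191214  1.81474851] 1.0012215305118444
```

View pics/c1.png

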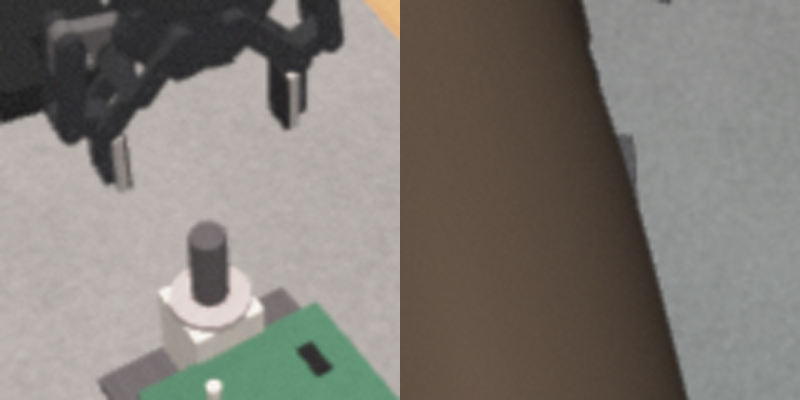

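```bash
python3 - <<'E'
from h import *
for z in(.183,.196):print(z,pt('scene',0,216.9,236.4,z),pt('scene',0,267,218.4,z))
E
```

```text
0.183 [0.5822 0.1442 0.183 ] [0.488  0.1434 0.183 ]
0.196 [0.586  0.1563 0.196 ] [0.4943 0.1555 0.196 ]
```

Call:
arm_command(commands=[[[-5,-8,0],0,0],[[0,0,-20],0,0],[[0,0,-20],0,0],[[0,0,0],0,0]])

```text
t: 2.6
tcp_pos: [0.5358, 0.1323, 0.173]
tcp_rot: [-0.0, 0.703, 0.711, 0.001]
wrist_force: [0.1, -0.5, 0.5]
width: 0.998
```

Call:
arm_command(commands=[[[0,3,-15],0,0],[[0,0,-15],0,0],[[0,0,-15],0,0],[[0,0,-15],0,0],[[0,0,0],0,0],[[0,0,0],0,0]])

```text
t: 3.2
tcp_pos: [0.5383, 0.1319, 0.1232]
tcp_rot: [0.004, 0.705, 0.709, 0.006]
wrist_force: [-0.5, 0.7, -0.6]
width: 0.999
```

```bash
python3 - <<'E'
from h import *
a,_=grab('scene','s2')
s=robot.state();print(s['tcp_pos'],s['wrist_force'])
cv2.imwrite('pics/c2.png',cv2.resize(a[200:300,180:300],(600,500),interpolation=cv2.INTER_CUBIC))
E
```

```text
[0.5383975  0.13188545 0.12321967] [ 0.29444253 -0.19586292 -0.55875239]
```

View pics/c2.png

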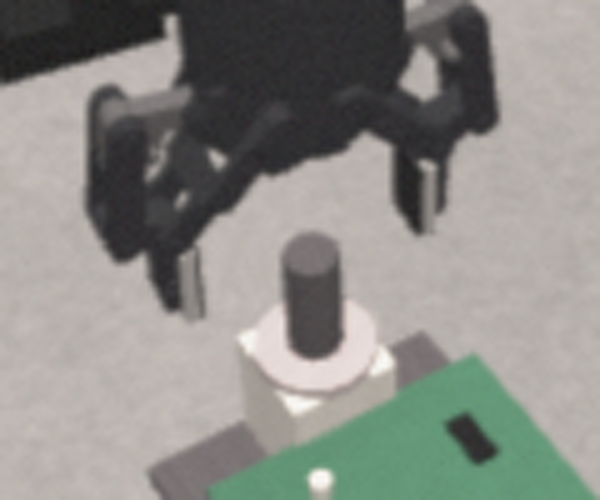

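Call:
arm_command(commands=[[[-2,4,-9],0,0],[[0,1,-9],0,0],[[0,0,0],0,0],[[0,0,0],0,0.5],[[0,0,0],0,1],[[0,0,0],0,1],[[0,0,0],0,1],[[0,0,0],0,1],[[0,0,0],0,1],[[0,0,0],0,1]])

```text
t: 4.25
tcp_pos: [0.5372, 0.1376, 0.107]
tcp_rot: [0.004, 0.705, 0.709, 0.008]
wrist_force: [-0.0, -0.0, 0.1]
width: 0.24
```

Call:
arm_command(commands=[[[0,0,8],0,1],[[0,0,12],0,1],[[0,0,15],0,1],[[0,0,15],0,1],[[0,0,15],0,1],[[0,0,15],0,1],[[0,0,15],0,1],[[0,0,10],0,1],[[0,0,0],0,1],[[0,0,0],0,1]])

```text
t: 5.25
tcp_pos: [0.5365, 0.1371, 0.2211]
tcp_rot: [0.005, 0.705, 0.709, 0.008]
wrist_force: [0.2, 0.3, -1.3]
width: 0.244
```

Call:
arm_command(commands=[[[1,-20,0],0,1],[[1,-30,0],0,1],[[1,-30,0],0,1],[[1,-30,0],0,1],[[1,-30,0],0,1],[[1,-30,0],0,1],[[0,-25,0],0,1],[[0,-15,0],0,1],[[0,-5,0],0,1],[[0,0,0],0,1],[[0,0,0],0,1]])

```text
t: 6.35
tcp_pos: [0.5381, -0.0845, 0.2115]
tcp_rot: [-0.001, 0.704, 0.71, 0.003]
wrist_force: [-0.8, 0.7, -1.9]
width: 0.24
```

```bash
python3 - <<'E'
from h import *
a,_=grab('scene','s3');b,_=grab('top','t3')
s=robot.state();print(s['tcp_pos'],s['tcp_rot'],s['wrist_force'])
f=lambda i,x,y:cv2.resize(i[y:y+100,x:x+80],(400,500),interpolation=cv2.INTER_CUBIC)
cv2.imwrite('pics/c3.png',np.hstack([f(a,160,120),f(b,290,110)]))
E
```

```text
[ 0.53815965 -0.08419802  0.21173273] [-6.33472205e-04  7.03652149e-01  7.10535969e-01  3.44809507e-03] [ 0.07692257 -0.71997233 -2.61936031]
```

View pics/c3.png

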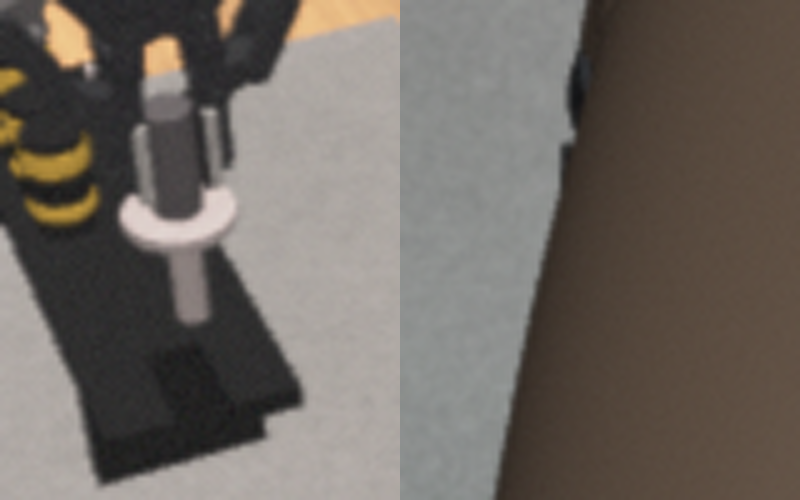

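```bash
python3 - <<'E'
from h import *
print(pt('scene',0,198.4,183.6,.1187),pt('scene',0,197.2,196.5,.08))
print('collar',pt('scene',0,160+180/5,120+219/5,.1687+.004))
for t in [(190,191),(200,189),(194.4,205),(204.4,201)]: print(pt('scene',0,*t,.08))
E
```

```text
[ 0.5391 -0.0799  0.1187] [ 0.5443 -0.0853  0.08  ]
collar [ 0.539  -0.0776  0.1727]
[ 0.5521 -0.1106  0.08  ]
[ 0.5296 -0.1071  0.08  ]
[ 0.5595 -0.0612  0.08  ]
[ 0.5355 -0.0639  0.08  ]
```

Call:
arm_command(commands=[[[5,-5,0],0,1],[[0,0,-10],0,1],[[0,0,-10],0,1],[[0,0,0],0,1],[[0,0,0],0,1]])

```text
t: 6.95
tcp_pos: [0.5437, -0.0874, 0.1894]
tcp_rot: [-0.001, 0.702, 0.712, 0.003]
wrist_force: [0.1, -0.5, -1.8]
width: 0.239
```

```bash
python3 - <<'E'
from h import *
a,_=grab('scene','s4')
s=robot.state();print(s['tcp_pos'],s['tcp_rot'],s['wrist_force'])
cv2.imwrite('pics/c4.png',cv2.resize(a[140:220,160:230],(560,640)[:2],interpolation=cv2.INTER_CUBIC)[:600])
E
```

```text
[ 0.54364921 -0.08737237  0.18935817] [-0.00102341  0.7023926   0.71178111  0.0033508 ] [-1.1324409  -0.15622548 -2.73317463]
```

View pics/c4.png

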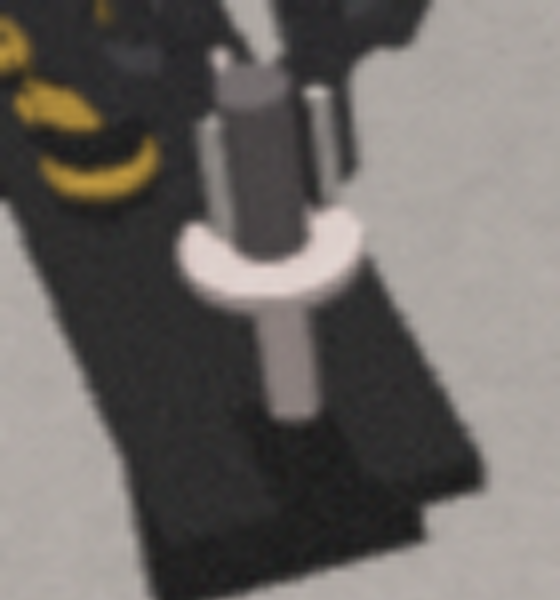

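Call:
arm_command(commands=[[[0,0,-8],0,1],[[0,0,-8],0,1],[[0,0,-8],0,1],[[0,0,0],0,1]])

```text
t: 7.4
tcp_pos: [0.5436, -0.0874, 0.1635]
tcp_rot: [-0.001, 0.702, 0.712, 0.003]
wrist_force: [0.4, 0.7, -2.2]
width: 0.241
```

Call:
arm_command(commands=[[[0,0,-8],0,1],[[0,0,-8],0,1],[[0,0,-8],0,1],[[0,0,-6],0,1],[[0,0,0],0,1]])

```text
t: 7.9
tcp_pos: [0.5432, -0.0874, 0.1303]
tcp_rot: [-0.001, 0.703, 0.712, 0.003]
wrist_force: [0.3, -0.1, -2.7]
width: 0.241
```

Call:
arm_command(commands=[[[0,0,-3],0,1],[[0,0,-2],0,1],[[0,0,-2],0,1],[[0,0,0],0,1]])

```text
t: 8.3
tcp_pos: [0.5436, -0.0874, 0.1232]
tcp_rot: [-0.001, 0.702, 0.712, 0.004]
wrist_force: [-0.3, 0.4, -2.1]
width: 0.238
```

Call:
arm_command(commands=[[[0,0,-1],0,1],[[0,0,-1],0,1],[[0,0,0],0,1]])

```text
t: 8.6
tcp_pos: [0.5439, -0.0875, 0.1232]
tcp_rot: [0.0, 0.702, 0.712, 0.004]
wrist_force: [0.3, 0.0, -3.0]
width: 0.239
```

Call:
arm_command(commands=[[[0,0,-3],0,1],[[0,0,0],0,1]])

```text
t: 8.8
tcp_pos: [0.5445, -0.0876, 0.1236]
tcp_rot: [0.002, 0.702, 0.712, 0.005]
wrist_force: [-0.0, 0.5, -2.4]
width: 0.243
```

Call:
arm_command(commands=[[[0,0,-3],0,1]])

```text
t: 8.9
tcp_pos: [0.5452, -0.0876, 0.1226]
tcp_rot: [0.003, 0.702, 0.712, 0.006]
wrist_force: [-8.8, 2.2, 27.6]
width: 0.243
```

```bash
python3 - <<'E'
from h import *
a,_=grab('scene','s5')
s=robot.state();print(s['tcp_pos'],s['tcp_rot'],s['wrist_force'])
cv2.imwrite('pics/c5.png',cv2.resize(a[150:220,160:230],(560,560),interpolation=cv2.INTER_CUBIC))
E
```

```text
[ 0.54510833 -0.08762528  0.12272136] [0.00269045 0.70245526 0.71169725 0.00603257] [-3.6330116   1.03529328 13.74966957]
```

View pics/c5.png

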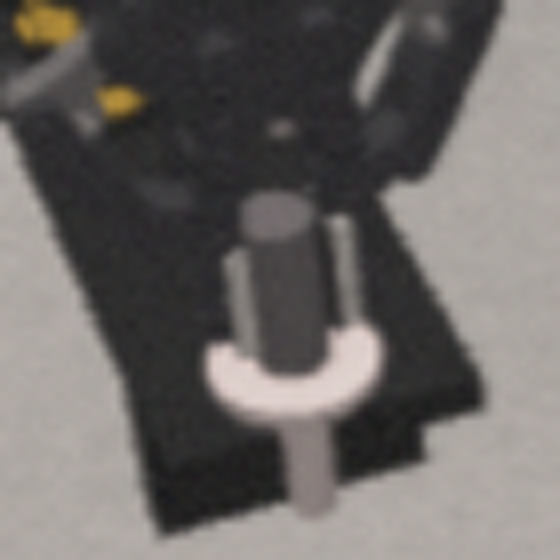

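Collar contact is confirmed: the descent stops at 0.123 as predicted, with 27 N upward force. In the picture the collar is centred at (295,365) in the crop, over the notch, and the shank is seen through the open mouth. Next I relax the pressure and open.

Call:
arm_command(commands=[[[0,0,0],0,1],[[0,0,0],0,1],[[0,0,0],0,0.7],[[0,0,0],0,0.5],[[0,0,0],0,0.2],[[0,0,0],0,0],[[0,0,0],0,0],[[0,0,0],0,0],[[0,0,0],0,0],[[0,0,0],0,0]])

```text
t: 9.95
tcp_pos: [0.5458, -0.0878, 0.122]
tcp_rot: [0.003, 0.702, 0.712, 0.006]
wrist_force: [-0.0, 0.5, -0.0]
width: 1.002
```

Call:
arm_command(commands=[[[0,0,10],0,0],[[0,0,20],0,0],[[0,0,30],0,0],[[0,0,30],0,0],[[0,0,30],0,0],[[0,0,20],0,0],[[-30,0,0],0,0],[[-45,0,0],0,0],[[-45,0,0],0,0],[[-45,0,0],0,0],[[-30,0,0],0,0],[[0,0,0],0,0]])

```text
t: 11.15
tcp_pos: [0.3438, -0.087, 0.2752]
tcp_rot: [0.006, 0.702, 0.712, 0.008]
wrist_force: [-0.4, 0.5, 0.8]
width: 1.001
```

```bash
python3 - <<'E'
from h import *
a,_=grab('scene','s6');b,d=grab('top','t6')
s=robot.state();print(s['tcp_pos'],s['qd'].round(3))
f=lambda i,x,y,w:cv2.resize(i[y:y+w,x:x+w],(400,400),interpolation=cv2.INTER_CUBIC)
cv2.imwrite('pics/c6.png',np.hstack([f(a,150,150,80),f(b,290,115,80)]))
E
```

```text
[ 0.34670143 -0.08729727  0.27491843] [ 0.007  0.044  0.016 -0.019  0.002  0.001]
```

View pics/c6.png

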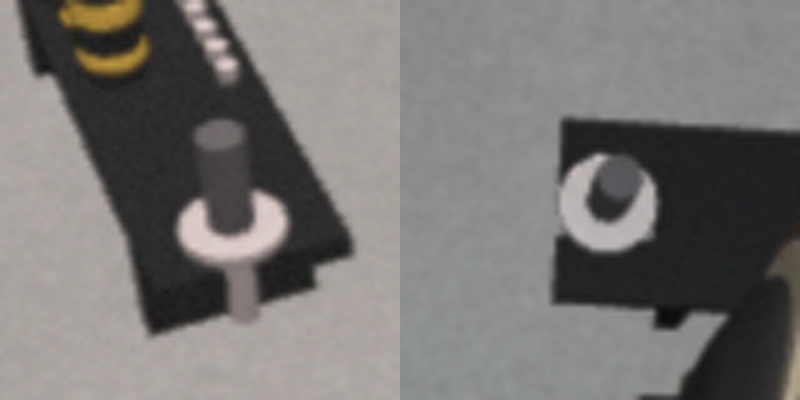

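```bash
python3 - <<'E'
from h import *
d=np.load('pics/t6.npy');ds=np.load('pics/s6.npy')
print(pt('top',0,331.6,155.6,.086),pt('top',0,334,150.2,.136),pt('top',d,334,150),pt('top',d,331,163),pt('scene',ds,150+232/5,150+248/5))
print('tri grip',tri((150+220/5,150+136/5),(334,150.2)))
print('stop depth',pt('top',d,179,165),pt('top',np.load('pics/top0.npy'),179,165))
robot.sign_off()
E
```

```text
[ 0.5446 -0.0924  0.086 ] [ 0.5451 -0.092   0.136 ] [ 0.5456 -0.0921  0.1358] [ 0.5264 -0.0911  0.0858] [ 0.5508 -0.0712  0.0844]
tri grip (array([ 0.545 , -0.0919,  0.1303]), np.float64(0.0033))
stop depth [0.5173 0.279  0.08  ] [0.5172 0.2789 0.0803]
the job is handed in; nothing more can be done
```

The lock pin is parked in the rack notch and the job is handed in; no verdict was reported. I drew the pin straight up out of the small holder's post and lowered it into the notch. While still held, the collar was pressed onto the deck (27 N measured). I then eased off, opened the gripper and backed well clear.

Last checks:
- **Position:** the pin axis is at (0.545, -0.092), about 4 mm from the measured notch middle at (0.541, -0.092).
- **Height:** the collar top is at 0.086 m, so the collar's underside lies on the 0.080 m deck.
- **Tilt:** it stands upright within about 1°.
- **Square-headed pin:** unmoved, within 0.2 mm of its starting reading.
- **Time:** the arm was clear at about 11.2 s, against the 42 s limit.

One disagreement: the two cameras differed by up to about 7 mm in y. I used shifts between points seen in the same view, which cancels most of that. In the final check, the grip-top height from two views came out about 5 mm below the depth reading (0.130 against 0.136 m).

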